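# Clamp a stone specimen in the sectioning saw and close its guard

## Task

Crank the saw's vise handle clockwise (as seen from the handle's end) until the sliding jaw holds the stone specimen firmly against the fixed jaw. Then lower the hinged clear guard fully closed over the vise and let go. Leave the jug, the carton and the jar where they stand.

Things in the scene. Friction and masses are not known exactly. Their poses are not given: they have to be found in the camera images.
- saw: Off-white bench saw, fixed. Base 220 (x) x 200 (y) x 50 high, origin under its centre; x points from crank to fixed jaw. On it (saw frame, mm): bed at z = 50 with the vise in the middle; thin blade at y = -65, top z = 113; left wall y 88 to 100, 115 high; motor housing x -75 to 105, y -175 to -100, 120 high; dark screw bearing block x -110 to -85, 70 wide, 120 high.
- jaw: Sliding steel vise jaw, 30 (x) x 80 (y) x 55 high. Origin at the foot of its clamping face (the face looking to the saw's +x), 50 mm above the bench. It slides along the saw's +x as the crank turns: 16 mm a turn.
- fixed_jaw: Fixed steel vise jaw, 30 (x) x 80 (y) x 55 high. Origin at the foot of its clamping face (looking to the saw's -x), 50 mm above the bench, at x = 60 mm in the saw's frame.
- specimen: Grey sawn stone block, 36 (x, clamped thickness) x 100 (y) x 45 high, about 0.4 kg, lying loose on the bed between the jaws. Origin at the centre of its underside.
- crank (a joint): Angle of the vise crank, rad. At 0 the jaw is fully open and the crank arm points straight up; it grows as the crank turns clockwise seen from the handle's end (looking along the saw's +x) and the jaw closes, several turns. It turns stiffly (about 0.15 N m) and stays where it is left, so the vise keeps its grip when let go.
- crank_grip (a point): Middle of the crank's handle: a black round sleeve 20 mm in diameter and 72 mm long, parallel to the saw's x axis, that spins freely on its pin. It goes round a circle of 45 mm radius in an upright plane. The steel crank arm lies 33 to 45 mm from this point towards the saw's +x; the other side ends free.
- crank_axis (a point): Centre of the circle that crank_grip runs on: fixed to the saw at x = -178, y = 0, z = 95 mm of its frame. The point's axes are the saw's.
- guard (a joint): Angle of the guard, rad: 0 closed (level), about 1.57 standing upright. Stiff hinge (0.26 N m), it stays where it is left.
- guard_hinge (a point): Middle of the guard's hinge line, at x = 15, y = -105, z = 127 mm of the saw's frame; the hinge line runs along the saw's x.
- guard_edge (a point): Middle of the black lip (170 long, 14 wide, 12 thick) on the guard's free edge, 194 mm from the hinge line. The guard is a clear panel 5 mm thick, 170 wide along x, with black side strips 14 mm high; opened, it stands up over the motor housing and swings towards the saw's +y as it closes.
- jug: Blue plastic cup, 84 mm across, 110 high; origin under its centre. Leave alone.
- carton: Cardboard carton 60 x 90 x 120 high; origin under its centre. Leave alone.
- jar: Brown glass jar with black cap, 64 mm across, 100 high; origin under its centre. Leave alone.

How it is judged:
On the way, in this order (a step that is already met when the one before it is completed fails the run):
1. the specimen is clamped between the jaws (over 15 N on each face) while the guard is still open (contact force between specimen and jaw above 15 N and contact force between specimen and fixed_jaw above 15 N and value of joint guard above 0.6 rad), for 0.2 s.
2. the guard is lowered closed (value of joint guard below 0.06 rad), for 0.2 s.
At the end, for the whole second after the job is handed in: The specimen is held between both jaws with more than 15 N on each face and at rest, and the guard is closed to within 0.06 rad and still (contact force between specimen and jaw above 15 N and contact force between specimen and fixed_jaw above 15 N and value of joint guard below 0.06 rad and linear speed of specimen below 0.01 m/s and velocity of joint guard between -0.05 and 0.05 rad/s); the robot touches nothing.
It fails at once if the jug is moved more than 30 mm (distance of jug from where it was at the start of the episode above 0.03 m).
It fails at once if the carton is moved more than 30 mm (distance of carton from where it was at the start of the episode above 0.03 m).
It fails at once if the jar is moved more than 30 mm (distance of jar from where it was at the start of the episode above 0.03 m).
It also fails if it takes over 72 s, if anything falls off the work surface, if the arm or the gripper's body presses on something with over 40 N, if the wrist force passes 120 N, or if a joint passes its speed limit or range.

## Robot

A 7-joint arm with a two-finger parallel gripper is mounted at the origin on the work surface. World frame = base frame: x ahead of the robot, y to its left, z up, the work surface at z = 0. Lengths are in m, angles in rad, forces in N, time in s.
With the tool pointing down it reaches from about 0.4 to 0.85 m from the base axis. Payload 4.5 kg.
Tool frame: the origin (TCP) lies on the centre line of the jaws, within the pads' length; the fingertips stand r.tips_ahead ahead of it and the grasp point (between the pads) is the TCP (r.tips_ahead is the distance from the TCP to the fingertips, in m); z points along the fingers, y is the direction in which the jaws open and shut (so a half turn about z gives the same grasp; the last joint's range is limited). The gripper opens to 88 mm and grips with 3 to 60 N. Pads are 18 mm wide; open, the fingers measure 123 mm over their backs; the gripper's body (75 mm by 187 mm) begins 45 mm behind the grasp point.
Start: joints at [1.198, 0.689, -0.195, 1.565, 0.157, 0.902, -0.215], TCP at [0.247, -0.574, 0.231] pointing down, gripper open.
Joint ranges: [-3.01, 3.01], [-0.46, 2.08], [-1.47, 1.51], [0.13, 2.56], [-1, 4.14], [0.04, 2.09], [-2.66, 2.66]. Speed limits (rad/s): [2.57, 2.57, 3.14, 3.14, 3.14, 3.14, 3.14].

## Interface

Orientations are given as a unit quaternion [x, y, z, w].
In Python, from plant import r gives the robot as it stands.
- The arm moves only by the shell command python3 -m inch 'ROWS' [FORCE]. ROWS is JSON, a list of rows, each a list of 5 numbers: the shift along the world's x, y, z in units of 25 mm (1.0 is 25 mm), then the turn about the world's z in units of 6 degrees (1.0 is 6 degrees), then the finger opening in mm, from 0 to 88.1. A call has 1 to 5 rows; each row shifts and turns the commanded pose from where the row before left it; what a row does not reach is not made up. A row lasts 1/10 s, in which the tool goes at most 50 mm and 8.59 degrees, less where a joint would pass 70% of its speed; a pose out of reach is approached as far as the arm can. A call is refused whole if a number of a shift passes 1 or a number of a turn 1, either way. A call with a gripper value outside its range is refused whole. The fingers move at their own pace and stop on an object; FORCE is the grip in N (left out, the last holds). Time passes only in rows, so rows that do not move let the fingers close. It gives the time, the measured TCP pose, the force and the opening at its end, in the units of the state.
- r.get_state(): the state, without advancing time (a new reading comes with each control period).
- r.snapshot(name): name is "scene" or "top" or "wrist"; returns a dict with "pixels" (400x640x3 uint8, red, green, blue), "range_z" (400x640 float32, m along the optical axis (not along the pixel's ray), 0 where there is no reading), "K" (3x3 intrinsics, pixels), "position" and "attitude" of the camera in the world. Camera axes: x right, y up, looking along -z (the intrinsics and any distortion apply to the point x, -y, -z); pixel columns grow to the right and rows downward; lengths in m; the calibration is good to about 2 mm. A picture is of the moment at which its call begins.
- r.finish_job(): hands the job in, once; it reports no verdict.
The state is a dict: "clock": time; "q": joint angles; "qd": joint speeds; "joint_torque": joint torques, N m; "tool_pos": TCP position; "eef_rot": TCP orientation; "contact_force": force on the tool from outside, world axes, zero at the start; "moment": the same for the moment, N m; "opening": opening from 0.0 (shut) to 1.0 (fully open).
Only numpy, scipy, OpenCV 4.12 (cv2) and the standard library are available. Lean on these libraries where they do the work, as an engineer would, in place of code of your own. Each camera call takes 0.05 s, during which the arm holds its last target. There are 200 camera calls.

## Working session

There is one attempt and no reset: what is moved stays moved. The work goes in short steps, Python scripts to look and compute and a shell command to move; the robot and the scene stay as the last step left them, time stands still between calls to the robot, and variables do not carry over. Pictures are saved under pics/ and viewed, about 8 in all and at most 12, crops included, and the job is handed in when it is done.

```bash
mkdir -p pics; ls
python3 - <<'E'
from plant import r
import cv2,numpy as np
s=r.get_state(); print({k:np.round(v,3) for k,v in s.items()}, r.tips_ahead)
for n in("scene","top"):
    d=r.snapshot(n); cv2.imwrite(f"pics/{n}0.png",d["pixels"][:,:,::-1]); np.savez(f"{n}0.npz",**d)
    print(n,d["K"],d["position"],d["attitude"])
E
```

```text
pics
{'clock': np.float64(0.0), 'q': array([ 1.198,  0.69 , -0.194,  1.566,  0.157,  0.903, -0.215]), 'qd': array([ 0.001,  0.001,  0.002, -0.001, -0.   , -0.001,  0.002]), 'joint_torque': array([ 2.0000e-03, -5.2756e+01, -1.2660e+00, -1.5343e+01, -5.3000e-02,
        7.0000e-03,  0.0000e+00]), 'tool_pos': array([ 0.247, -0.573,  0.23 ]), 'eef_rot': array([ 0.979,  0.202, -0.   , -0.001]), 'contact_force': array([ 0.759, -0.076, -0.169]), 'moment': array([ 0.004, -0.016, -0.016]), 'opening': np.float64(1.005)} 0.019
scene [[472.14408512   0.         317.92748644]
 [  0.         472.14408512 201.00398477]
 [  0.           0.           1.        ]] [1.39605256 0.31279964 0.85063773] [0.23226022 0.35665096 0.74742446 0.51010975]
top [[460.07804849   0.         328.25761021]
 [  0.         460.07804849 198.63347264]
 [  0.           0.           1.        ]] [ 3.85708472e-01 -1.06294685e-03  1.50401978e+00] [-0.04983975  0.04463895  0.71321833 -0.69774134]
```

View pics/scene0.png

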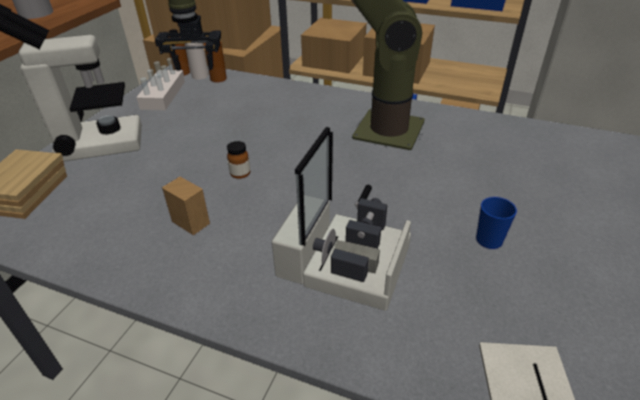

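View pics/top0.png

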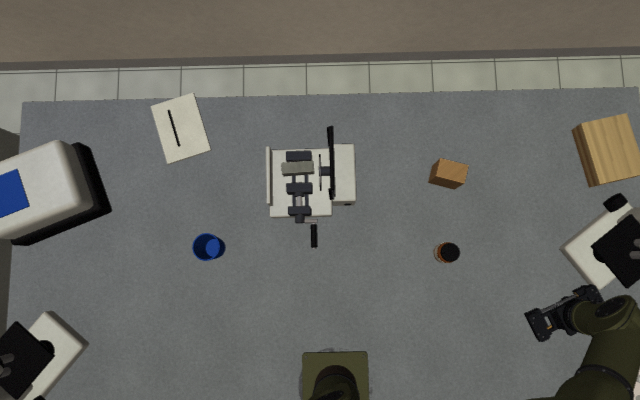

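The scene view shows the saw near (345,250) with the guard upright and the jug, carton and jar clear of it. In the top view, the saw's x runs up the image (world +x) and the black handle is near (314,236), close to the crank arm at (310,222). Next I'll measure using the depth data.

```bash
cat > h.py <<'E'
import numpy as np,cv2
from scipy.spatial.transform import Rotation as R
def cloud(d):
    z=d["range_z"];v,u=np.mgrid[:400,:640];K=d["K"]
    p=np.stack([(u-K[0,2])/K[0,0]*z,-(v-K[1,2])/K[1,1]*z,-z],-1)
    P=p@R.from_quat(d["attitude"]).as_matrix().T+d["position"]
    P[z<=0]=np.nan
    return P
E
python3 - <<'E'
from h import *
for n in("top","scene"):
    d=np.load(n+"0.npz");P=cloud(d);im=d["pixels"].astype(int);s=im.sum(-1)
    X,Y,Z=P[...,0],P[...,1],P[...,2]
    roi=(X>.3)&(X<.85)&(abs(Y)<.22)
    print(n,"table z",np.nanmedian(Z[roi&(Z<.02)]))
    def rep(nm,m):
        q=P[m&roi]
        if len(q)<5: print(nm,len(q));return
        rc=cv2.minAreaRect(q[:,:2].astype(np.float32))
        print(nm,len(q),"med",np.round(np.median(q,0),3),"lo",np.round(np.percentile(q,3,0),3),"hi",np.round(np.percentile(q,97,0),3),"rect",np.round(rc[0],3),np.round(rc[1],3),round(rc[2],1))
    white=(s>400)
    rep("motor top",white&(abs(Z-.12)<.006)&(Y<0))
    rep("wall top",white&(abs(Z-.115)<.006)&(Y>0))
    rep("bed",white&(abs(Z-.05)<.005))
    rep("handle",(s<120)&(Z>.03)&(X<.5))
    rep("jaws",(Z>.1)&(Z<.11)&(s<250)&(X>.5))
    rep("specimen",(abs(Z-.095)<.004)&(s>200)&(X>.5)&(Y>-.02))
    rep("guard",(s<120)&(Z>.2))
    rep("guardtop",(s<120)&(Z>.3))
    rep("bearing",(abs(Z-.12)<.006)&(s<250)&(Y>-.02))
    for nm,m in(("jug",(im[...,2]>1.6*im[...,0])&(Z>.02)&(abs(Y)<.5)&(X>.2)&(X<.8)),("brown",(im[...,0]>1.4*im[...,2])&(Z>.02)&(Y<0)&(Y>-.5)&(X<.75)&(X>.2))):
        q=P[m]; print(nm,np.round(np.nanpercentile(q,3,0),3),np.round(np.nanpercentile(q,97,0),3))
E
python3 - <<'E'
import cv2,numpy as np
a=cv2.imread("pics/top0.png")[120:260,240:380];b=cv2.imread("pics/scene0.png")[120:310,260:430]
cv2.imwrite("pics/c1.png",np.hstack([cv2.resize(a,(400,400),interpolation=2),cv2.resize(b,(358,400),interpolation=2)]))
E
```

```text
top table z 0.0009086810108837051
motor top 1052 med [ 0.651 -0.044  0.121] lo [ 0.57  -0.072  0.116] hi [ 0.737 -0.016  0.125] rect [ 0.654 -0.044] [0.067 0.177] 87.7
wall top 181 med [0.653 0.193 0.115] lo [0.57  0.187 0.111] hi [0.734 0.197 0.12 ] rect [0.619 0.169] [0.231 0.1  ] 34.2
bed 1854 med [0.62  0.085 0.05 ] lo [0.535 0.006 0.046] hi [0.742 0.184 0.055] rect [0.638 0.098] [0.217 0.192] 0.2
handle 133 med [0.462 0.056 0.086] lo [0.431 0.047 0.079] hi [0.495 0.063 0.093] rect [0.462 0.055] [0.016 0.068] 89.1
jaws 550 med [0.622 0.1   0.106] lo [0.51  0.06  0.101] hi [0.726 0.186 0.11 ] rect [0.621 0.097] [0.29  0.184] 38.2
specimen 337 med [0.674 0.096 0.096] lo [0.508 0.053 0.092] hi [0.695 0.149 0.099] rect [0.6 0.1] [0.204 0.195] 19.6
guard 290 med [ 0.649 -0.004  0.328] lo [ 0.569 -0.009  0.236] hi [0.735 0.004 0.333] rect [ 0.653 -0.002] [0.17  0.014] 0.6
guardtop 254 med [ 0.653 -0.004  0.328] lo [ 0.571 -0.009  0.314] hi [0.735 0.003 0.333] rect [ 0.653 -0.002] [0.17  0.014] 0.6
bearing 180 med [0.541 0.099 0.121] lo [0.53  0.064 0.114] hi [0.589 0.13  0.125] rect [0
[... 650 characters left out ...]
jaws 880 med [0.629 0.101 0.104] lo [0.518 0.065 0.101] hi [0.731 0.137 0.109] rect [0.619 0.1  ] [0.228 0.078] 0.2
specimen 643 med [0.679 0.1   0.094] lo [ 0.58  -0.003  0.091] hi [0.745 0.199 0.098] rect [0.642 0.09 ] [0.213 0.219] 0.1
guard 613 med [0.683 0.001 0.316] lo [ 0.575 -0.006  0.207] hi [0.743 0.007 0.328] rect [0.658 0.   ] [0.172 0.015] 0.7
guardtop 354 med [0.672 0.    0.325] lo [ 0.576 -0.006  0.304] hi [0.741 0.006 0.328] rect [0.659 0.   ] [0.171 0.015] 0.7
bearing 221 med [0.547 0.098 0.118] lo [ 0.533 -0.001  0.114] hi [0.59  0.131 0.122] rect [0.603 0.035] [0.092 0.229] 51.0
jug [0.401 0.347 0.026] [0.48  0.416 0.11 ]
brown [ 0.411 -0.412  0.025] [ 0.693 -0.322  0.12 ]
```

View pics/c1.png

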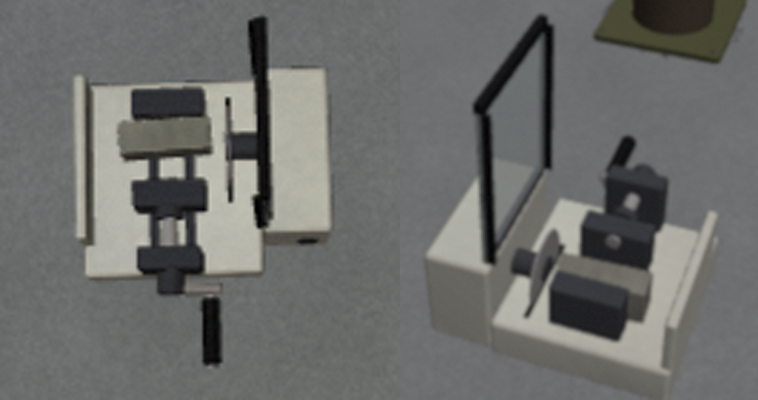

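The measurements agree: the saw origin is near (0.640, 0.099) with yaw about 0. The crank axis is at (0.462, 0.099, 0.095). The handle is at about (0.462, 0.057, 0.077), a radius of 45 mm and a crank angle of about 112°. I'll grip towards the handle's free end at x≈0.446, so the gripper body clears the crank arm.

```bash
for i in 1 2 3 4 ; do :; done
python3 -m inch '[[0.3,1,0,-0.16,70],[0.3,1,0,-0.16,70],[0.3,1,0,-0.16,70],[0.3,1,0,-0.16,70],[0.3,1,0,-0.16,70]]' 30
python3 -m inch '[[0.3,1,0,-0.16,70],[0.3,1,0,-0.16,70],[0.3,1,0,-0.16,70],[0.3,1,0,-0.16,70],[0.3,1,0,-0.16,70]]'
python3 -m inch '[[0.3,1,0,-0.16,70],[0.3,1,0,-0.16,70],[0.3,1,0,-0.16,70],[0.3,1,0,-0.16,70],[0.3,1,0,-0.16,70]]'
python3 -m inch '[[0.3,1,0,-0.16,70],[0.3,1,0,-0.16,70],[0.3,1,0,-0.16,70],[0.3,1,0,-0.16,70],[0.3,1,0,-0.16,70]]'
python3 -m inch '[[0.3,1,0,-0.16,70],[0.3,1,0,-0.16,70],[0.3,1,0,-0.16,70],[0.3,0.8,0,-0.16,70],[0.3,0.4,0,0,70]]'
```

```text
clock: 0.6
tool_pos: [0.2849, -0.4477, 0.231]
eef_rot: [0.987, 0.16, -0.0, -0.0]
contact_force: [-0.3, -0.8, -0.1]
opening: 0.797
clock: 1.1
tool_pos: [0.3223, -0.3228, 0.2312]
eef_rot: [0.993, 0.119, -0.0, -0.0]
contact_force: [1.1, 0.1, -0.1]
opening: 0.793
clock: 1.6
tool_pos: [0.3599, -0.1979, 0.2312]
eef_rot: [0.997, 0.077, -0.0, -0.0]
contact_force: [-0.0, 0.1, -0.4]
opening: 0.795
clock: 2.1
tool_pos: [0.3974, -0.0729, 0.2312]
eef_rot: [0.999, 0.035, -0.0, 0.0]
contact_force: [0.6, 0.4, 0.1]
opening: 0.793
clock: 2.6
tool_pos: [0.435, 0.033, 0.2312]
eef_rot: [1.0, 0.004, -0.0, -0.0]
contact_force: [-0.0, -0.5, -1.0]
opening: 0.79
```

```bash
python3 -m inch '[[0.44,0.96,0,-0.08,70],[0,0,-1,0,70],[0,0,-1,0,70]]'
python3 - <<'E'
from plant import r
from h import *
d=r.snapshot("wrist");cv2.imwrite("pics/w1.png",d["pixels"][:,:,::-1]);P=cloud(d);s=d["pixels"].astype(int).sum(-1)
X,Y,Z=np.moveaxis(P,-1,0);m=(s<130)&(X>.425)&(X<.49)&(abs(Y-.06)<.04)&(Z>.04)&(Z<.1)
q=P[m];print(len(q),np.round(np.percentile(q,[3,50,97],axis=0),4) if len(q) else 0)
E
python3 -m inch '[[0,0,-1,0,70],[0,0,-1,0,70],[0,0,-1,0,70],[0,0,-1,0,70],[0,0,-0.12,0,70]]'
```

```text
clock: 2.9
tool_pos: [0.447, 0.0554, 0.1811]
eef_rot: [1.0, -0.001, 0.001, -0.0]
contact_force: [0.0, -1.1, -0.4]
opening: 0.796
1359 [[0.4332 0.0463 0.0815]
 [0.4621 0.0549 0.0862]
 [0.4884 0.0633 0.0883]]
clock: 3.45
tool_pos: [0.4448, 0.0542, 0.0767]
eef_rot: [1.0, -0.002, -0.002, 0.001]
contact_force: [-1.4, -0.2, 1.1]
opening: 0.798
```

View pics/w1.png

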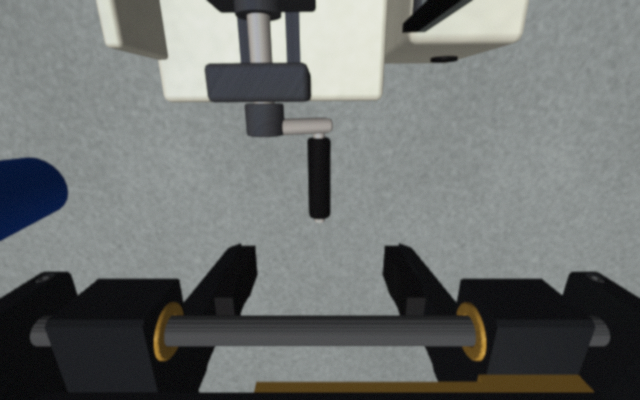

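The wrist view shows the handle at (319,180), centred between the fingers (about 245 to 400), with the crank arm ahead of it at (305,126). I'll close on it now.

```bash
python3 -m inch '[[0,0,0,0,12],[0,0,0,0,12],[0,0,0,0,12],[0,0,0,0,12],[0,0,0,0,12]]' 30
python3 - <<'E'
import numpy as np
a0=111.5;t=np.radians(a0+15*np.arange(0,26))
y=-45*np.sin(t)/25;z=45*np.cos(t)/25
for i in range(25): print(a0+15*i, round(y[i+1]-y[i],2),round(z[i+1]-z[i],2), end=' | ')
E
```

```text
clock: 3.95
tool_pos: [0.4462, 0.0551, 0.079]
eef_rot: [1.0, -0.002, 0.001, -0.0]
contact_force: [0.1, 0.6, -0.2]
opening: 0.364
111.5 0.23 -0.41 | 126.5 0.33 -0.34 | 141.5 0.4 -0.24 | 156.5 0.45 -0.13 | 171.5 0.47 -0.01 | 186.5 0.46 0.11 | 201.5 0.41 0.23 | 216.5 0.34 0.33 | 231.5 0.24 0.4 | 246.5 0.13 0.45 | 261.5 0.01 0.47 | 276.5 -0.11 0.46 | 291.5 -0.23 0.41 | 306.5 -0.33 0.34 | 321.5 -0.4 0.24 | 336.5 -0.45 0.13 | 351.5 -0.47 0.01 | 366.5 -0.46 -0.11 | 381.5 -0.41 -0.23 | 396.5 -0.34 -0.33 | 411.5 -0.24 -0.4 | 426.5 -0.13 -0.45 | 441.5 -0.01 -0.47 | 456.5 0.11 -0.46 | 471.5 0.23 -0.41 |
```

```bash
python3 -m inch '[[0,0,0,0,12],[0,0,0,0,12],[0,0,0,0,12],[0,0,0,0,12]]' 30
python3 -m inch '[[0,0.23,-0.41,0,12],[0,0.33,-0.34,0,12],[0,0.4,-0.24,0,12],[0,0.45,-0.13,0,12],[0,0.47,-0.01,0,12]]'
```

```text
clock: 4.35
tool_pos: [0.4459, 0.0553, 0.0784]
eef_rot: [1.0, -0.002, 0.0, -0.0]
contact_force: [0.0, 0.4, 0.6]
opening: 0.132
clock: 4.85
tool_pos: [0.4457, 0.1003, 0.0501]
eef_rot: [1.0, -0.003, -0.0, 0.001]
contact_force: [1.3, -5.6, 7.7]
opening: 0.138
```

Run:
```python
from plant import r
from h import *
d=r.snapshot("wrist");t=r.snapshot("scene")
cv2.imwrite("pics/w2.png",np.hstack([cv2.resize(d["pixels"],(480,300)),cv2.resize(t["pixels"][150:250,300:406],(318,300),interpolation=2)])[:,:,::-1])
print(r.get_state())
```

```text
{'clock': 4.95, 'q': array([-0.3311209 ,  0.83228273,  0.00688475,  2.19773154, -0.03781582,
        0.11186793, -1.86290416]), 'qd': array([ 0.0166182 , -0.00265627, -0.00314452,  0.00700508,  0.00194488,
       -0.00608729,  0.00708384]), 'joint_torque': array([ -1.1085419 , -42.8796494 ,   0.88412957,  -2.64253624,
        -0.07082944,  -0.26533624,  -0.08312732]), 'tool_pos': array([0.44578854, 0.10221844, 0.05020304]), 'eef_rot': array([ 9.99998619e-01, -1.60115024e-03,  4.63285660e-05,  4.43996154e-04]), 'contact_force': array([-1.05711839, -0.28882317,  5.82102322]), 'moment': array([ 0.03129717,  0.09200644, -0.04682337]), 'opening': 0.13723874115737977}
```

View pics/w2.png

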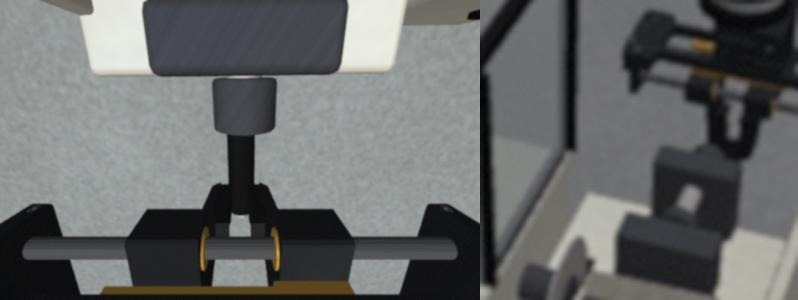

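The handle followed to the bottom and is still between the fingers (wrist view, end at (240,213)). The opening reads 12 mm, which is exactly what I commanded, so I'll command 0 to get real grip force.

```bash
python3 -m inch '[[0,0,0,0,0],[0,0,0,0,0],[0,0,0,0,0]]' 40
python3 -m inch '[[0,0.46,0.11,0,0],[0,0.41,0.23,0,0],[0,0.34,0.33,0,0],[0,0.24,0.4,0,0],[0,0.13,0.45,0,0]]'
```

```text
clock: 5.25
tool_pos: [0.4461, 0.1021, 0.0516]
eef_rot: [1.0, -0.002, 0.001, -0.0]
contact_force: [-1.9, 0.2, 22.3]
opening: 0.006
clock: 5.75
tool_pos: [0.4457, 0.1424, 0.0887]
eef_rot: [1.0, -0.001, -0.0, -0.0]
contact_force: [-0.3, -1.0, 0.5]
opening: 0.009
```

Run:
```python
from plant import r
from h import *
d=r.snapshot("wrist")
cv2.imwrite("pics/w3.png",cv2.resize(d["pixels"],(640,400))[:,:,::-1])
for n in("wrist","scene","top"):
    d=r.snapshot(n);P=cloud(d);s=d["pixels"].astype(int).sum(-1)
    X,Y,Z=np.moveaxis(P,-1,0);m=(s<150)&(X>.46)&(X<.49)&(abs(Y-.1)<.06)&(Z>.025)&(Z<.16)
    q=P[m];print(n,len(q),np.round(np.percentile(q,[3,50,97],axis=0),4).tolist() if len(q) else 0)
    m=(X>.424)&(X<.44)&(abs(Y-.1)<.08)&(Z>.02)&(Z<.12);q=P[m];print(n,len(q),np.round(np.percentile(q,[3,50,97],axis=0),4).tolist() if len(q) else 0)
```

```text
wrist 1259 [[0.4612, 0.0938, 0.0536], [0.4757, 0.1032, 0.0591], [0.489, 0.1107, 0.061]]
wrist 414 [[0.4251, 0.093, 0.0529], [0.4343, 0.1027, 0.0586], [0.4397, 0.1107, 0.0607]]
scene 20 [[0.46, 0.1193, 0.0855], [0.4606, 0.1493, 0.1259], [0.4619, 0.1587, 0.1433]]
scene 14 [[0.4304, 0.0975, 0.0494], [0.4362, 0.1049, 0.0564], [0.4396, 0.1394, 0.0898]]
top 36 [[0.4606, 0.093, 0.0537], [0.4799, 0.1015, 0.0588], [0.4894, 0.1081, 0.066]]
top 8 [[0.4357, 0.0929, 0.0543], [0.4389, 0.0973, 0.0583], [0.4391, 0.1044, 0.0624]]
```

View pics/w3.png

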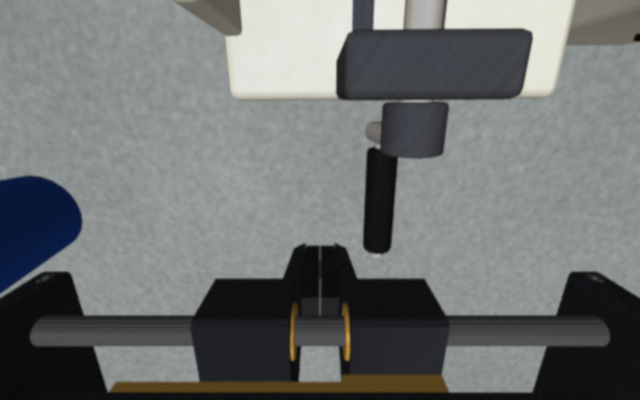

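Run:
```python
from plant import r
from h import *
d=r.snapshot("wrist");P=cloud(d)
print("cam",d["position"],R.from_quat(d["attitude"]).as_euler('xyz',degrees=True),r.get_state()["tool_pos"])
for v in(240,246,250,255,260,270,280,290): print(v,np.round(P[v,308],3),np.round(P[v,335],3),np.round(P[v,377],3))
for n in("scene","top"):
    d=r.snapshot(n);P=cloud(d);s=d["pixels"].astype(int).sum(-1);X,Y,Z=np.moveaxis(P,-1,0)
    m=(X>.40)&(X<.50)&(abs(Y-.142)<.025)&(Z>.03)&(Z<.13);q=P[m]
    print(n,len(q),np.round(np.percentile(q,[0,5,50,95],axis=0),4).tolist() if len(q) else 0)
```

```text
cam [0.52977069 0.14034793 0.24214382] [-1.87791556e+01 -2.03092675e-02 -9.02161688e+01] [0.44572536 0.14125677 0.08805344]
240 [ 0.41   0.151 -0.002] [ 0.41   0.127 -0.   ] [0.44  0.102 0.06 ]
246 [0.455 0.147 0.097] [0.456 0.132 0.1  ] [0.436 0.102 0.06 ]
250 [0.455 0.147 0.101] [0.456 0.133 0.104] [0.433 0.102 0.061]
255 [0.455 0.146 0.107] [0.456 0.133 0.11 ] [0.426 0.1   0.055]
260 [0.455 0.146 0.112] [0.455 0.133 0.112] [0.391 0.089 0.001]
270 [0.455 0.146 0.122] [0.455 0.133 0.121] [0.38  0.088 0.   ]
280 [0.455 0.146 0.129] [0.455 0.134 0.13 ] [0.479 0.124 0.166]
290 [0.455 0.145 0.136] [0.455 0.134 0.136] [0.479 0.124 0.171]
scene 140 [[0.4379, 0.1261, 0.0935], [0.4485, 0.1283, 0.0969], [0.4565, 0.1414, 0.114], [0.4601, 0.1561, 0.1287]]
top 0 0
```

The depth data shows the real fingertips about 6 mm above the reported TCP (z≈0.094 against 0.088, from two cameras). They should be 19 mm below it, so the reported z is about 25 mm low. That explains the shallow grip that slipped. The handle is now at the bottom (y 0.102, z 0.050), and I'll re-grip at reported z ≈ handle z − 20 mm.

```bash
python3 -m inch '[[0,-0.57,0,0,55],[0,-1,0,0,55],[0,0,0,0,55],[0,0,0,0,55],[0,0,0,0,55]]' 40
python3 -m inch '[[0,0,0,0,55],[0,0,0,0,55],[0,0,-0.8,0,55],[0,0,-0.8,0,55],[0,0,-0.7,0,55]]'
python3 -m inch '[[0,0,0,0,0],[0,0,0,0,0],[0,0,0,0,0],[0,0,0,0,0],[0,0,0,0,0]]'
python3 -m inch '[[0,0,0,0,0],[0,0,0,0,0],[0,0,0,0,0]]'
```

```text
clock: 6.6
tool_pos: [0.4459, 0.1032, 0.0879]
eef_rot: [1.0, -0.001, -0.0, -0.0]
contact_force: [-0.5, 0.1, 0.2]
opening: 0.436
clock: 7.1
tool_pos: [0.446, 0.1028, 0.0299]
eef_rot: [1.0, -0.001, 0.0, -0.0]
contact_force: [-0.3, 0.6, 1.5]
opening: 0.622
clock: 7.6
tool_pos: [0.4463, 0.1022, 0.0313]
eef_rot: [1.0, -0.002, 0.001, -0.0]
contact_force: [1.3, -0.2, 1.5]
opening: 0.212
clock: 7.9
tool_pos: [0.4463, 0.1022, 0.031]
eef_rot: [1.0, -0.002, 0.001, -0.0]
contact_force: [0.5, -0.6, 5.7]
opening: 0.215
```

The fingers stopped at 19 mm, so this is a true grip. Now I'll crank, starting from about 185°.

```bash
python3 -m inch '[[0,0.46,0.11,0,0],[0,0.41,0.23,0,0],[0,0.34,0.33,0,0],[0,0.24,0.4,0,0],[0,0.13,0.45,0,0]]'
python3 - <<'E'
from plant import r
from h import *
d=r.snapshot("wrist");P=cloud(d);s=d["pixels"].astype(int).sum(-1);X,Y,Z=np.moveaxis(P,-1,0)
m=(s<130)&(X>.465)&(X<.488)&(abs(Y-.1)<.07)&(Z>.025)&(Z<.14);q=P[m];print(len(q),np.round(np.percentile(q,[3,50,97],axis=0),4).tolist())
E
```

```text
clock: 8.4
tool_pos: [0.446, 0.1421, 0.069]
eef_rot: [1.0, -0.002, 0.0, 0.0]
contact_force: [2.4, -4.1, -5.3]
opening: 0.213
1772 [[0.4657, 0.1328, 0.092], [0.477, 0.1412, 0.0966], [0.4874, 0.1495, 0.0983]]
```

```bash
python3 -m inch '[[0,0.01,0.47,0,0],[0,-0.11,0.46,0,0],[0,-0.23,0.41,0,0],[0,-0.33,0.34,0,0],[0,-0.4,0.24,0,0]]'
python3 -m inch '[[0,-0.45,0.13,0,0],[0,-0.47,0.01,0,0],[0,-0.46,-0.11,0,0],[0,-0.41,-0.23,0,0],[0,-0.34,-0.33,0,0]]'
python3 -m inch '[[0,-0.24,-0.4,0,0],[0,-0.13,-0.45,0,0],[0,-0.01,-0.47,0,0],[0,0.11,-0.46,0,0],[0,0.23,-0.41,0,0]]'
python3 - <<'E'
from plant import r
from h import *
d=r.snapshot("wrist");P=cloud(d);s=d["pixels"].astype(int).sum(-1);X,Y,Z=np.moveaxis(P,-1,0)
m=(s<130)&(X>.465)&(X<.488)&(abs(Y-.1)<.07)&(Z>.025)&(Z<.14);q=P[m];print(len(q),np.round(np.percentile(q,[3,50,97],axis=0),4).tolist())
E
```

```text
clock: 8.95
tool_pos: [0.4462, 0.1159, 0.1175]
eef_rot: [1.0, -0.001, 0.001, -0.001]
contact_force: [2.2, 2.7, -9.1]
opening: 0.214
clock: 9.45
tool_pos: [0.4464, 0.0619, 0.1039]
eef_rot: [1.0, -0.002, 0.001, -0.001]
contact_force: [2.0, 4.9, 2.1]
opening: 0.212
clock: 9.95
tool_pos: [0.4466, 0.0614, 0.048]
eef_rot: [1.0, -0.002, 0.001, -0.0]
contact_force: [2.0, 5.9, 11.1]
opening: 0.217
10473 [[0.4673, 0.0326, 0.0744], [0.4797, 0.0857, 0.1316], [0.4842, 0.1413, 0.1395]]
```

```bash
python3 -m inch '[[0,0.33,-0.34,0,0],[0,0.4,-0.24,0,0],[0,0.45,-0.13,0,0],[0,0.47,-0.01,0,0],[0,0.46,0.11,0,0]]'
python3 -m inch '[[0,0.41,0.23,0,0],[0,0.34,0.33,0,0],[0,0.24,0.4,0,0],[0,0.13,0.45,0,0]]'
python3 - <<'E'
from plant import r
from h import *
import json
for k in("scene","top"):
  for t in("0","now"):
    d=np.load(k+"0.npz") if t=="0" else r.snapshot(k)
    P=cloud(d);X,Y,Z=np.moveaxis(P,-1,0)
    b=(Y>.07)&(Y<.13)&(X>.545)&(X<.74)
    h,e=np.histogram(X[b&(abs(Z-.105)<.004)],np.arange(.545,.745,.005));g,_=np.histogram(X[b&(abs(Z-.095)<.004)],e)
    print(k,t,dict(zip(np.round(e[:-1]*1000).astype(int).tolist(),zip(h.tolist(),g.tolist()))))
E
```

```text
clock: 10.5
tool_pos: [0.4461, 0.1099, 0.0329]
eef_rot: [1.0, -0.004, -0.0, 0.003]
contact_force: [4.3, -6.3, -0.3]
opening: 0.216
clock: 10.9
tool_pos: [0.4459, 0.1418, 0.0687]
eef_rot: [1.0, -0.002, -0.0, 0.0]
contact_force: [4.0, -1.9, -7.7]
opening: 0.214
scene 0 {545: (0, 0), 550: (22, 14), 555: (40, 32), 560: (3, 6), 565: (4, 5), 570: (1, 1), 575: (2, 2), 580: (0, 0), 585: (4, 2), 590: (10, 1), 595: (21, 0), 600: (23, 0), 605: (38, 0), 610: (41, 0), 615: (35, 0), 620: (40, 0), 625: (48, 18), 630: (23, 48), 635: (2, 1), 640: (0, 0), 645: (0, 0), 650: (0, 0), 655: (0, 0), 660: (0, 13), 665: (0, 37), 670: (0, 38), 675: (0, 44), 680: (0, 43), 685: (0, 36), 690: (0, 33), 695: (0, 0), 700: (20, 0), 705: (50, 0), 710: (47, 0), 715: (44, 0), 720: (41, 0), 725: (59, 13), 730: (31, 49), 735: (0, 0)}
scene now {545: (0, 0), 550: (16, 13), 555: (43, 36), 560: (4, 5), 565: (2, 3), 570: (5, 3), 575: (3, 4), 580: (4, 5), 585: (0, 3), 590: (1, 4), 595: (1, 2), 600: (3, 0), 605: (4, 1), 610: (10, 1), 615: (14, 1), 620: (20, 0), 625: (36, 0), 630: (43, 0), 635: (37, 0), 640: (37, 0), 645: (45, 1
[... 628 characters left out ...]
 (0, 26), 685: (1, 21), 690: (1, 20), 695: (7, 16), 700: (30, 2), 705: (25, 0), 710: (21, 0), 715: (31, 0), 720: (17, 0), 725: (17, 0), 730: (0, 0), 735: (0, 0)}
top now {545: (0, 0), 550: (0, 0), 555: (7, 1), 560: (3, 2), 565: (6, 2), 570: (4, 0), 575: (4, 2), 580: (8, 1), 585: (5, 0), 590: (7, 1), 595: (4, 2), 600: (3, 4), 605: (10, 3), 610: (6, 2), 615: (12, 4), 620: (29, 3), 625: (16, 0), 630: (26, 0), 635: (20, 0), 640: (32, 0), 645: (23, 0), 650: (2, 0), 655: (0, 2), 660: (1, 22), 665: (0, 23), 670: (1, 27), 675: (2, 22), 680: (1, 26), 685: (0, 27), 690: (1, 18), 695: (11, 21), 700: (26, 1), 705: (27, 1), 710: (26, 1), 715: (31, 0), 720: (17, 1), 725: (13, 0), 730: (0, 0), 735: (0, 0)}
```

The jaw face is at about 0.652, with the specimen from 0.659 to 0.697, so roughly 250 to 270° of cranking remain.

```bash
python3 -m inch '[[0,0.01,0.47,0,0],[0,-0.11,0.46,0,0],[0,-0.23,0.41,0,0],[0,-0.33,0.34,0,0],[0,-0.4,0.24,0,0]]'
python3 -m inch '[[0,-0.45,0.13,0,0],[0,-0.47,0.01,0,0],[0,-0.46,-0.11,0,0],[0,-0.41,-0.23,0,0]]'
python3 -m inch '[[0,-0.34,-0.33,0,0],[0,-0.24,-0.4,0,0],[0,-0.13,-0.45,0,0]]'
```

```text
clock: 11.5
tool_pos: [0.4461, 0.1154, 0.1176]
eef_rot: [1.0, -0.001, 0.001, -0.001]
contact_force: [4.1, 3.5, -7.9]
opening: 0.215
clock: 11.9
tool_pos: [0.4464, 0.071, 0.1126]
eef_rot: [1.0, -0.001, 0.001, -0.001]
contact_force: [3.6, 6.1, -0.1]
opening: 0.214
clock: 12.2
tool_pos: [0.4465, 0.0527, 0.0829]
eef_rot: [1.0, -0.002, 0.001, -0.001]
contact_force: [2.9, 6.5, 4.4]
opening: 0.216
```

```bash
python3 -m inch '[[0,-0.01,-0.47,0,0],[0,0.11,-0.46,0,0]]' 55
python3 -m inch '[[0,0.23,-0.41,0,0]]'
python3 -m inch '[[0,0.33,-0.34,0,0]]'
python3 -m inch '[[0,0.2,-0.12,0,0]]'
python3 -m inch '[[0,0.2,-0.12,0,0]]'
```

```text
clock: 12.4
tool_pos: [0.4465, 0.0552, 0.0596]
eef_rot: [1.0, -0.002, 0.001, -0.001]
contact_force: [3.4, 5.3, 6.7]
opening: 0.215
clock: 12.5
tool_pos: [0.4465, 0.0607, 0.0493]
eef_rot: [1.0, -0.002, 0.001, -0.0]
contact_force: [2.2, 3.5, 8.8]
opening: 0.213
clock: 12.6
tool_pos: [0.4465, 0.0686, 0.0409]
eef_rot: [1.0, -0.002, 0.001, -0.0]
contact_force: [3.5, 1.6, 10.8]
opening: 0.21
clock: 12.7
tool_pos: [0.4463, 0.0736, 0.0376]
eef_rot: [1.0, -0.002, 0.001, 0.0]
contact_force: [3.5, -1.0, 6.0]
opening: 0.209
clock: 12.8
tool_pos: [0.4464, 0.078, 0.035]
eef_rot: [1.0, -0.003, 0.001, 0.0]
contact_force: [2.9, -0.8, 9.1]
opening: 0.213
```

```bash
python3 -m inch '[[0,0.22,-0.06,0,0]]'
python3 -m inch '[[0,0.23,-0.04,0,0]]'
python3 -m inch '[[0,0.23,-0.01,0,0]]'
python3 -m inch '[[0,0.23,0,0,0]]'
python3 -m inch '[[0,0.23,0.02,0,0]]'
```

```text
clock: 12.9
tool_pos: [0.4463, 0.0827, 0.0335]
eef_rot: [1.0, -0.003, 0.0, 0.001]
contact_force: [3.7, -3.5, 2.2]
opening: 0.212
clock: 13.0
tool_pos: [0.4462, 0.0879, 0.0323]
eef_rot: [1.0, -0.004, 0.0, 0.001]
contact_force: [4.6, -5.6, -1.4]
opening: 0.211
clock: 13.1
tool_pos: [0.4461, 0.0933, 0.0317]
eef_rot: [1.0, -0.004, 0.0, 0.002]
contact_force: [4.5, -6.3, -5.7]
opening: 0.21
clock: 13.2
tool_pos: [0.446, 0.099, 0.0315]
eef_rot: [1.0, -0.004, -0.0, 0.002]
contact_force: [5.4, -5.6, -5.6]
opening: 0.211
clock: 13.3
tool_pos: [0.446, 0.1033, 0.0319]
eef_rot: [1.0, -0.005, -0.0, 0.003]
contact_force: [5.6, -12.0, -6.1]
opening: 0.211
```

```bash
python3 -m inch '[[0,0.2,0.04,0,0]]'
python3 -m inch '[[0,0.1,0.03,0,0]]'
python3 -m inch '[[0,0,0,0,0]]'
python3 - <<'E'
from plant import r
from h import *
for k in("scene","top"):
    d=r.snapshot(k)
    P=cloud(d);X,Y,Z=np.moveaxis(P,-1,0)
    b=(Y>.07)&(Y<.13)&(X>.6)&(X<.74)
    h,e=np.histogram(X[b&(abs(Z-.105)<.004)],np.arange(.62,.73,.005));g,_=np.histogram(X[b&(abs(Z-.095)<.004)],e)
    print(k,dict(zip(np.round(e[:-1]*1000).astype(int).tolist(),zip(h.tolist(),g.tolist()))))
print(r.get_state()["contact_force"],r.get_state()["tool_pos"])
E
```

```text
clock: 13.4
tool_pos: [0.4459, 0.1062, 0.0327]
eef_rot: [1.0, -0.006, -0.001, 0.004]
contact_force: [7.2, -15.9, -12.9]
opening: 0.214
clock: 13.5
tool_pos: [0.4458, 0.1076, 0.0331]
eef_rot: [1.0, -0.006, -0.001, 0.005]
contact_force: [7.0, -17.4, -17.1]
opening: 0.215
clock: 13.6
tool_pos: [0.4458, 0.1077, 0.033]
eef_rot: [1.0, -0.006, -0.001, 0.005]
contact_force: [6.7, -13.7, -14.6]
opening: 0.211
scene {620: (6, 1), 625: (11, 0), 630: (19, 0), 635: (30, 0), 640: (38, 0), 645: (40, 0), 650: (46, 0), 655: (41, 0), 660: (47, 35), 665: (23, 51), 670: (0, 41), 675: (0, 38), 680: (0, 43), 685: (0, 41), 690: (0, 29), 695: (0, 0), 700: (24, 0), 705: (41, 0), 710: (46, 0), 715: (45, 0), 720: (43, 0)}
top {620: (7, 1), 625: (8, 2), 630: (21, 5), 635: (23, 0), 640: (25, 0), 645: (23, 1), 650: (18, 1), 655: (27, 0), 660: (8, 7), 665: (2, 17), 670: (1, 29), 675: (1, 22), 680: (3, 26), 685: (2, 24), 690: (1, 22), 695: (13, 25), 700: (25, 1), 705: (26, 0), 710: (23, 0), 715: (29, 0), 720: (26, 0)}
[  6.88553752 -14.58192699 -13.85879041] [0.44585366 0.10764862 0.03300764]
```

Force is rising while the crank has stalled and the jaw is against the specimen, so the vise is clamping. One more firm nudge, then I'll release.

```bash
python3 -m inch '[[0,0.2,0.08,0,0],[0,0.1,0.04,0,0],[0,0,0,0,0],[0,0,0,0,0]]'
python3 -m inch '[[0,-0.1,0,0,25],[0,-0.1,0,0,35],[0,0,0,0,55],[0,0,0,0,55],[0,0,0,0,55]]'
python3 -m inch '[[0,0,0,0,55],[0,0,1,0,55],[0,0,1,0,55],[0,0,1,0,55],[0,0,1,0,30]]'
python3 - <<'E'
from plant import r
from h import *
d=r.snapshot("wrist");P=cloud(d);s=d["pixels"].astype(int).sum(-1);X,Y,Z=np.moveaxis(P,-1,0)
m=(s<130)&(X>.465)&(X<.488)&(abs(Y-.1)<.07)&(Z>.025)&(Z<.1);q=P[m];print(len(q),np.round(np.percentile(q,[3,50,97],axis=0),4).tolist())
E
```

```text
clock: 14.1
tool_pos: [0.4457, 0.113, 0.0351]
eef_rot: [1.0, -0.008, -0.001, 0.006]
contact_force: [8.1, -19.2, -26.1]
opening: 0.211
clock: 14.6
tool_pos: [0.4443, 0.1162, 0.0368]
eef_rot: [1.0, -0.003, -0.002, 0.001]
contact_force: [-0.0, -0.1, -0.5]
opening: 0.609
clock: 15.1
tool_pos: [0.4443, 0.118, 0.1375]
eef_rot: [1.0, -0.001, -0.001, 0.0]
contact_force: [-0.1, 0.8, -0.6]
opening: 0.556
623 [[0.4658, 0.0904, 0.0548], [0.4766, 0.0991, 0.0589], [0.4873, 0.107, 0.0609]]
```

The handle sprang back to y 0.099, which is plausible backdriving down to the friction limit. To be sure the residual clamp is sound, I'll re-grip, tighten moderately and ease off gently.

```bash
python3 -m inch '[[0.06,-0.76,0,0,45],[0,0,-1,0,45],[0,0,-1,0,45],[0,0,-1,0,45],[0,0,-1,0,45]]'
python3 -m inch '[[0,0,-0.3,0,45],[0,0,0,0,0],[0,0,0,0,0],[0,0,0,0,0],[0,0,0,0,0]]'
python3 -m inch '[[0,0,0,0,0],[0,0,0,0,0],[0,0,0,0,0]]'
python3 -m inch '[[0,0.1,0,0,0],[0,0,0,0,0]]'
python3 -m inch '[[0,0.1,0,0,0],[0,0,0,0,0]]'
python3 -m inch '[[0,0.1,0.01,0,0],[0,0,0,0,0]]'
```

```text
clock: 15.65
tool_pos: [0.4462, 0.0991, 0.0355]
eef_rot: [1.0, -0.001, -0.001, -0.0]
contact_force: [0.3, -0.4, 0.6]
opening: 0.514
clock: 16.15
tool_pos: [0.4478, 0.099, 0.03]
eef_rot: [1.0, -0.002, 0.001, -0.0]
contact_force: [0.5, -1.1, 1.6]
opening: 0.215
clock: 16.45
tool_pos: [0.4479, 0.0989, 0.0297]
eef_rot: [1.0, -0.002, 0.001, -0.0]
contact_force: [0.2, -0.1, 7.3]
opening: 0.207
clock: 16.65
tool_pos: [0.4479, 0.0995, 0.0297]
eef_rot: [1.0, -0.003, 0.001, 0.001]
contact_force: [0.4, -3.1, 6.6]
opening: 0.211
clock: 16.85
tool_pos: [0.4479, 0.1007, 0.0298]
eef_rot: [1.0, -0.004, 0.001, 0.002]
contact_force: [1.2, -5.5, 7.2]
opening: 0.21
clock: 17.05
tool_pos: [0.4478, 0.1021, 0.0299]
eef_rot: [1.0, -0.004, 0.0, 0.003]
contact_force: [0.9, -8.9, 4.8]
opening: 0.21
```

```bash
python3 -m inch '[[0,0.1,0.01,0,0],[0,0.1,0.02,0,0],[0,0,0,0,0]]'
python3 -m inch '[[0,-0.08,-0.01,0,0],[0,0,0,0,0]]'
python3 -m inch '[[0,-0.08,0,0,0],[0,0,0,0,0]]'
python3 -m inch '[[0,-0.05,0,0,0],[0,0,0,0,0]]'
python3 -m inch '[[0,-0.05,0,0,0],[0,0,0,0,0]]'
```

```text
clock: 17.35
tool_pos: [0.4477, 0.1049, 0.0304]
eef_rot: [1.0, -0.006, 0.0, 0.004]
contact_force: [2.4, -13.5, 3.0]
opening: 0.214
clock: 17.55
tool_pos: [0.4478, 0.1042, 0.0303]
eef_rot: [1.0, -0.005, 0.0, 0.003]
contact_force: [2.1, -9.9, 5.1]
opening: 0.209
clock: 17.75
tool_pos: [0.4478, 0.1032, 0.0302]
eef_rot: [1.0, -0.004, 0.0, 0.002]
contact_force: [1.3, -7.6, 4.5]
opening: 0.212
clock: 17.95
tool_pos: [0.4478, 0.1027, 0.0302]
eef_rot: [1.0, -0.004, 0.0, 0.002]
contact_force: [1.1, -7.7, 2.6]
opening: 0.21
clock: 18.15
tool_pos: [0.4478, 0.1021, 0.0301]
eef_rot: [1.0, -0.004, 0.0, 0.002]
contact_force: [0.8, -6.2, 2.0]
opening: 0.215
```

```bash
python3 -m inch '[[0,-0.05,0,0,0],[0,0,0,0,0]]'
python3 -m inch '[[0,-0.05,0,0,0],[0,0,0,0,0]]'
python3 -m inch '[[0,-0.05,0,0,0],[0,0,0,0,0]]'
python3 -m inch '[[0,-0.05,0,0,0],[0,0,0,0,0]]'
```

```text
clock: 18.35
tool_pos: [0.4478, 0.1016, 0.0301]
eef_rot: [1.0, -0.003, 0.0, 0.001]
contact_force: [1.2, -5.2, 2.2]
opening: 0.212
clock: 18.55
tool_pos: [0.4478, 0.1014, 0.03]
eef_rot: [1.0, -0.003, 0.0, 0.0]
contact_force: [1.3, -6.1, 3.6]
opening: 0.211
clock: 18.75
tool_pos: [0.4478, 0.1009, 0.03]
eef_rot: [1.0, -0.002, 0.0, -0.0]
contact_force: [1.5, -4.1, 4.0]
opening: 0.211
clock: 18.95
tool_pos: [0.4478, 0.1002, 0.0299]
eef_rot: [1.0, -0.002, 0.0, -0.0]
contact_force: [1.7, -3.5, 3.8]
opening: 0.211
```

While unloading, the vise still pushes the handle back with several newtons, so the clamp torque exceeds the crank friction. The residual clamp is therefore friction-limited, about 0.15 N·m / 2.55 mm ≈ 59 N, well over 15 N. I'll ease to zero and release.

```bash
python3 -m inch '[[0,-0.03,0,0,0],[0,-0.02,0,0,0],[0,0,0,0,0]]'
python3 -m inch '[[0,0,0,0,30],[0,0,0,0,40],[0,0,0,0,45],[0,0,0,0,45],[0,0,0,0,45]]'
python3 -m inch '[[0,0,1,0,45],[0,0,1,0,45],[0,0,1,0,45],[0,0,1,0,45],[0,0,1,0,45]]'
python3 - <<'E'
from plant import r
from h import *
d=r.snapshot("wrist");P=cloud(d);s=d["pixels"].astype(int).sum(-1);X,Y,Z=np.moveaxis(P,-1,0)
m=(s<130)&(X>.465)&(X<.488)&(abs(Y-.1)<.07)&(Z>.025)&(Z<.1);q=P[m];print(len(q),np.round(np.percentile(q,[3,50,97],axis=0),4).tolist())
E
```

```text
clock: 19.25
tool_pos: [0.4478, 0.0993, 0.0299]
eef_rot: [1.0, -0.001, 0.001, -0.001]
contact_force: [2.5, 0.1, 4.6]
opening: 0.213
clock: 19.75
tool_pos: [0.4469, 0.0985, 0.0297]
eef_rot: [1.0, -0.002, -0.0, 0.0]
contact_force: [-0.3, 0.5, 0.5]
opening: 0.51
clock: 20.25
tool_pos: [0.4468, 0.0984, 0.1558]
eef_rot: [1.0, -0.002, -0.0, 0.0]
contact_force: [0.4, 0.4, -0.7]
opening: 0.509
535 [[0.4658, 0.09, 0.0552], [0.4767, 0.0986, 0.0589], [0.4874, 0.1064, 0.0611]]
```

The vise holds and the handle hasn't moved (y 0.0986). Next is the guard: I'll close the fingers, rise, and go behind the upright guard on its −y side near the lip.

```bash
python3 -m inch '[[0,-1,1,0,0],[0,-1,1,0,0],[0,-1,1,0,0],[0,-1,1,0,0],[0,-1,1,0,0]]' 20
python3 -m inch '[[0,-0.95,0.8,0,0],[0,0,0,0,0],[0,0,0,0,0]]'
python3 -m inch '[[0.9,0,0,0,0],[0.9,0,0,0,0],[0.9,0,0,0,0],[0.9,0,0,0,0],[0.9,0,0,0,0]]'
python3 -m inch '[[0.9,0,0,0,0],[0.9,0,0,0,0],[0.9,0,0,0,0],[0.9,0,0,0,0],[0.2,0,-0.4,0,0]]'
python3 - <<'E'
import numpy as np
# tip corner circle, hinge (-.006,.127), rho .178, face offset .004, half finger .015, rep z = tip-.006
t=np.radians(np.r_[90:-1:-7.5])
y=-.006+.178*np.cos(t)-.004*np.sin(t)-.015; z=.127+.178*np.sin(t)+.004*np.cos(t)-.006
for i in range(len(t)): print(round(np.degrees(t[i]),1),round(y[i],3),round(z[i],3),'step',*( (round((y[i+1]-y[i])/.025,2),round((z[i+1]-z[i])/.025,2)) if i<len(t)-1 else ()))
E
```

```text
clock: 20.8
tool_pos: [0.4466, -0.0275, 0.2806]
eef_rot: [1.0, -0.002, -0.0, 0.0]
contact_force: [0.2, -0.6, -0.4]
opening: 0.081
clock: 21.1
tool_pos: [0.4469, -0.0499, 0.2994]
eef_rot: [1.0, -0.002, -0.0, -0.0]
contact_force: [0.2, -0.1, -1.3]
opening: 0.005
clock: 21.6
tool_pos: [0.5598, -0.0477, 0.2977]
eef_rot: [1.0, -0.0, -0.002, -0.001]
contact_force: [0.4, 0.2, 0.3]
opening: 0.009
clock: 22.1
tool_pos: [0.6567, -0.0475, 0.288]
eef_rot: [1.0, -0.0, 0.0, -0.001]
contact_force: [0.7, 0.5, -0.4]
opening: 0.004
90.0 -0.025 0.299 step 0.93 -0.04
82.5 -0.002 0.298 step 0.92 -0.16
75.0 0.021 0.294 step 0.89 -0.28
67.5 0.043 0.287 step 0.84 -0.39
60.0 0.065 0.277 step 0.79 -0.5
52.5 0.084 0.265 step 0.71 -0.6
45.0 0.102 0.25 step 0.63 -0.69
37.5 0.118 0.233 step 0.53 -0.76
30.0 0.131 0.213 step 0.43 -0.83
22.5 0.142 0.193 step 0.32 -0.88
15.0 0.15 0.171 step 0.2 -0.91
7.5 0.155 0.148 step 0.08 -0.93
0.0 0.157 0.125 step
```

```bash
python3 -m inch '[[0,0.5,0.1,0,0],[0,0.4,0.1,0,0],[0,0.47,-0.02,0,0],[0,0.46,-0.02,0,0]]'
python3 -m inch '[[0,0.46,-0.08,0,0],[0,0.46,-0.08,0,0],[0,0.45,-0.14,0,0],[0,0.44,-0.14,0,0]]'
python3 -m inch '[[0,0.42,-0.2,0,0],[0,0.42,-0.2,0,0],[0,0.4,-0.25,0,0],[0,0.39,-0.25,0,0]]'
python3 - <<'E'
from plant import r
from h import *
d=r.snapshot("scene");cv2.imwrite("pics/g1.png",cv2.resize(d["pixels"][90:310,200:470],(756,600))[:,:,::-1])
E
```

```text
clock: 22.5
tool_pos: [0.654, -0.0034, 0.2942]
eef_rot: [1.0, -0.002, -0.0, 0.0]
contact_force: [-0.4, -1.1, -0.9]
opening: 0.005
clock: 22.9
tool_pos: [0.6549, 0.0419, 0.2827]
eef_rot: [1.0, -0.002, 0.0, -0.0]
contact_force: [0.1, -1.3, 1.3]
opening: 0.005
clock: 23.3
tool_pos: [0.6549, 0.0825, 0.2598]
eef_rot: [1.0, -0.002, 0.0, -0.0]
contact_force: [0.5, -1.1, 0.6]
opening: 0.011
```

View pics/g1.png

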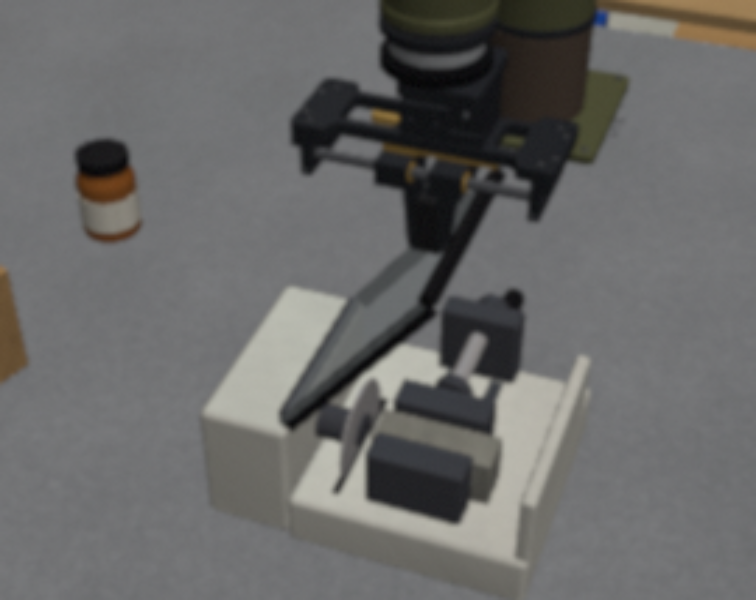

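The guard is following, at about 50° (lip from (430,300) to (497,175)), with the finger on its upper side. There's a dark blob at (513,297), upper right of the bearing block, so I'll check whether the crank moved.

Run:
```python
from plant import r
from h import *
for n in("scene","top"):
    d=r.snapshot(n);P=cloud(d);s=d["pixels"].astype(int).sum(-1);X,Y,Z=np.moveaxis(P,-1,0)
    if n=="scene": print(np.round(P[196:203,380:387:2],3).tolist())
    m=(X>.42)&(X<.5)&(abs(Y-.1)<.07)&(Z>.02)&(Z<.16);q=P[m];print(n,len(q),np.round(np.percentile(q,[3,50,97],axis=0),3).tolist())
    b=(Y>.11)&(Y<.15)&(X>.6)&(X<.74)
    h,e=np.histogram(X[b&(abs(Z-.105)<.004)],np.arange(.62,.73,.005));g,_=np.histogram(X[b&(abs(Z-.095)<.004)],e);print(h,g)
```

```text
[[[0.363, 0.075, -0.001], [0.435, 0.097, 0.06], [0.357, 0.085, -0.003], [0.356, 0.091, -0.002]], [[0.435, 0.092, 0.055], [0.437, 0.097, 0.058], [0.431, 0.102, 0.055], [0.361, 0.092, -0.002]], [[0.443, 0.094, 0.058], [0.439, 0.098, 0.056], [0.44, 0.104, 0.058], [0.431, 0.107, 0.053]], [[0.443, 0.094, 0.055], [0.446, 0.1, 0.059], [0.444, 0.105, 0.059], [0.435, 0.108, 0.053]], [[0.451, 0.096, 0.059], [0.45, 0.101, 0.059], [0.446, 0.106, 0.057], [0.438, 0.109, 0.052]], [[0.511, 0.11, 0.106], [0.452, 0.102, 0.057], [0.449, 0.106, 0.056], [0.436, 0.109, 0.047]], [[0.51, 0.11, 0.101], [0.457, 0.103, 0.058], [0.449, 0.107, 0.053], [0.385, 0.098, 0.001]]]
scene 46 [[0.431, 0.092, 0.049], [0.443, 0.102, 0.057], [0.459, 0.109, 0.06]]
[ 1  4  1 11 25 21 18 19 30  7  0  0  0  0  0  0 10 21 26 19 25] [ 1  1  0  1  1  2  0  2 20 27 29 31 28 27 21 11  6  0  2  2  2]Traceback (most recent call last):
  File "<stdin>", line 6, in <module>
    return _quantile_unchecked(
        a, q, axis, out, overwrite_input, method, keepdims, weights)
    return _ureduce(a,
                    func=_quantile_ureduce_func,
    ...<5 lines>...
                    overwrite_input=overwrite_input,
                    method=method)
    r = func(a, **kwargs)
    result = _quantile(arr,
                       quantiles=q,
    ...<2 lines>...
                       out=out,
                       weights=wgt)
    slices_having_nans = np.isnan(arr[-1, ...])
                                  ~~~^^^^^^^^^
IndexError: index -1 is out of bounds for axis 0 with size 0
```

The crank handle is still at the bottom (y≈0.10, z≈0.05) and the vise is unmoved. I'll carry on lowering the guard.

```bash
python3 -m inch '[[0,0.36,-0.3,0,0],[0,0.35,-0.3,0,0],[0,0.32,-0.34,0,0],[0,0.31,-0.35,0,0]]'
python3 -m inch '[[0,0.27,-0.38,0,0],[0,0.26,-0.38,0,0],[0,0.22,-0.41,0,0],[0,0.21,-0.42,0,0]]'
python3 -m inch '[[0,0.16,-0.44,0,0],[0,0.16,-0.44,0,0],[0,0.1,-0.45,0,0],[0,0.1,-0.46,0,0]]'
python3 -m inch '[[0,0.04,-0.4,0,0],[0,0.04,-0.3,0,0]]'
```

```text
clock: 23.85
tool_pos: [0.6549, 0.1159, 0.2273]
eef_rot: [1.0, -0.002, 0.0, -0.0]
contact_force: [0.9, -0.9, 0.4]
opening: 0.004
clock: 24.25
tool_pos: [0.6546, 0.1397, 0.1874]
eef_rot: [1.0, -0.002, -0.0, -0.0]
contact_force: [0.5, 0.8, -0.0]
opening: 0.004
clock: 24.65
tool_pos: [0.6547, 0.1519, 0.1426]
eef_rot: [1.0, -0.002, -0.0, 0.0]
contact_force: [0.0, -0.4, -0.1]
opening: 0.003
clock: 24.85
tool_pos: [0.6546, 0.1537, 0.125]
eef_rot: [1.0, -0.002, -0.0, 0.0]
contact_force: [0.1, 0.5, 0.6]
opening: 0.007
```

```bash
python3 -m inch '[[0,0,-0.1,0,0],[0,0,0,0,0]]'
python3 -m inch '[[0,0,-0.1,0,0],[0,0,0,0,0]]'
python3 -m inch '[[0,0,-0.1,0,0],[0,0,0,0,0]]'
python3 - <<'E'
from plant import r
from h import *
d=r.snapshot("scene");P=cloud(d);s=d["pixels"].astype(int).sum(-1);X,Y,Z=np.moveaxis(P,-1,0)
m=(s<150)&(X>.56)&(X<.75)&(Y>.17)&(Y<.21)&(Z>.118)&(Z<.2);q=P[m];print(len(q),np.round(np.percentile(q,[3,50,97],axis=0),4).tolist())
E
```

```text
clock: 25.05
tool_pos: [0.6548, 0.1539, 0.1234]
eef_rot: [1.0, -0.002, -0.0, 0.0]
contact_force: [0.1, 0.3, 0.0]
opening: 0.003
clock: 25.25
tool_pos: [0.6555, 0.154, 0.1226]
eef_rot: [1.0, -0.002, 0.001, -0.0]
contact_force: [-1.4, 0.2, 6.7]
opening: 0.006
clock: 25.45
tool_pos: [0.6555, 0.154, 0.1224]
eef_rot: [1.0, -0.002, 0.001, -0.0]
contact_force: [-6.6, -1.0, 20.0]
opening: 0.005
257 [[0.5787, 0.1726, 0.124], [0.6767, 0.1888, 0.1318], [0.7408, 0.1936, 0.1348]]
```

It reached a hard stop (20 N, z no longer falling), and the lip top is at 0.132 to 0.134, as expected when closed. I'll retract and check.

```bash
python3 -m inch '[[0,0,0.3,0,0],[0,0,1,0,0],[0,0,1,0,0],[0,0,1,0,0],[0,0,1,0,0]]'
python3 -m inch '[[-1,0,0.5,0,0],[-1,0,0.5,0,0],[-1,0,0.5,0,0],[-1,0,0,0,0],[-1,0,0,0,0]]'
python3 -m inch '[[-1,0,0,0,0],[0,0,0,0,0],[0,0,0,0,0]]'
python3 - <<'E'
from plant import r
from h import *
d=r.snapshot("scene");P=cloud(d);s=d["pixels"].astype(int).sum(-1);X,Y,Z=np.moveaxis(P,-1,0)
t=r.snapshot("top")
cv2.imwrite("pics/end.png",np.hstack([cv2.resize(d["pixels"][120:310,260:430],(358,400)),cv2.resize(t["pixels"][120:260,240:380],(400,400))])[:,:,::-1])
for n,P in(("s",P),("t",cloud(t))):
    sm=(d if n=="s" else t)["pixels"].astype(int).sum(-1);X,Y,Z=np.moveaxis(P,-1,0)
    for nm,c in(("lip",(Y>.18)&(Y<.2)),("near hinge",(Y>-.006)&(Y<.03))):
        q=P[(sm<150)&(X>.56)&(X<.75)&c&(Z>.118)&(Z<.2)];print(n,nm,len(q),np.round(np.median(q,0),4) if len(q) else 0)
    q=P[(X>.42)&(X<.5)&(abs(Y-.1)<.07)&(Z>.04)&(Z<.16)&(sm<150)];print("handle",len(q),np.round(np.median(q,0),4) if len(q) else 0)
E
```

```text
clock: 26.0
tool_pos: [0.655, 0.1539, 0.2274]
eef_rot: [1.0, -0.002, 0.0, -0.0]
contact_force: [0.1, 0.1, -0.4]
opening: 0.007
clock: 26.5
tool_pos: [0.5293, 0.154, 0.2644]
eef_rot: [1.0, -0.002, 0.001, -0.0]
contact_force: [0.4, 0.3, -0.3]
opening: 0.004
clock: 26.8
tool_pos: [0.5053, 0.1541, 0.2641]
eef_rot: [1.0, -0.002, 0.001, -0.0]
contact_force: [0.6, -0.6, 0.7]
opening: 0.006
s lip 266 [0.6674 0.1888 0.1317]
s near hinge 25 [0.7421 0.0148 0.1217]
handle 37 [0.4445 0.1027 0.0563]
t lip 120 [0.6804 0.1871 0.1338]
t near hinge 8 [ 0.6697 -0.0037  0.1308]
handle 116 [0.4607 0.0985 0.0586]
```

View pics/end.png

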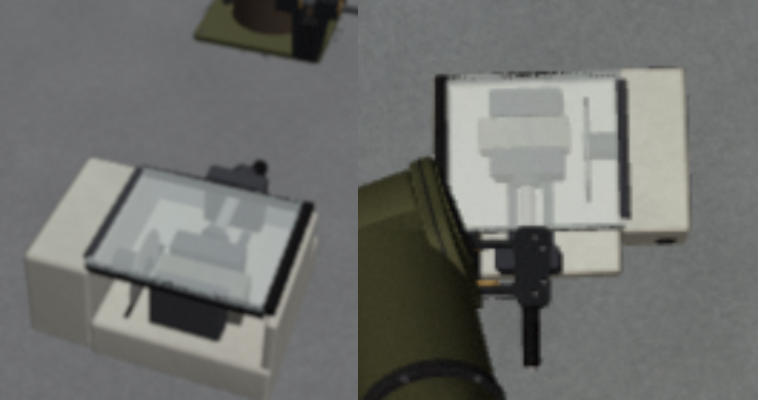

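The guard lies level over the vise (lip from (270,310) to (310,205) in the left crop). Through it, both jaws bear on the specimen (right crop, (520,130)). The handle is unmoved and the arm is clear of everything, so I'm handing in.

```bash
python3 -c "
from plant import r
print(r.finish_job())"
```

```text
the job is handed in; nothing more can be done
None
```

I cranked the vise clockwise until the jaw clamped the specimen, then lowered the guard to its stop, let go and handed the job in at about 27 s of the 72 s. `finish_job()` gives no verdict, so the result rests on my own checks.

**First grip failed:** the first grip on the handle slipped off. The depth images put the fingertips about 25 mm higher than the reported tool position and `r.tips_ahead` imply. I corrected for that and re-gripped; from then on the handle was held at about 19 mm opening (it is 20 mm across).

**Clamping:** the crank stalled with the jaw against the stone, which sits against the fixed jaw. On the first release the handle sprang back about 14 mm. I re-gripped, tightened again and eased off gently. The vise still pushed back on the handle during that, so the grip is at the crank's friction limit. I estimate about 59 N per face; this is inferred, as I could not measure the contact force directly.

**Last checks:**
- **Guard:** it reached a hard stop at 20 N. The lip top is at z 0.132–0.134 m, where 0.133 m is expected for closed.
- **Crank handle:** it was where I left it (y about 0.099 m), and the last view shows both jaws on the specimen.
- **Robot:** the arm stands clear of everything, with contact force under 1 N.
- **Jug, carton and jar:** the arm's path kept clear of them, but I did not measure their positions again at the end.

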